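# Slide the probe-holder plate out over the stand's edge

## Robot

A 7-joint arm with a two-finger parallel gripper is mounted at the origin on the work surface. World frame = base frame: x ahead of the robot, y to its left, z up, the work surface at z = 0. Lengths are in m, angles in rad, forces in N, time in s.
With the tool pointing down it reaches from about 0.425 to 0.925 m from the base axis. Payload 6.8 kg.
Tool frame: the origin (TCP) lies midway between the tips of the shut fingers; the grasp point (between the pads) lies 19 mm behind it; z points along the fingers, y is the direction in which the jaws open and shut (so a half turn about z gives the same grasp; the last joint's range is limited). The gripper opens to 88 mm and grips with 3 to 60 N. Pads are 20 mm wide; open, the fingers measure 115 mm over their backs; the gripper's body (75 mm by 178 mm) begins 61 mm behind the grasp point.
Start: joints at [1.125, 0.477, 0.022, 1.555, -0.011, 1.109, -0.083], TCP at [0.224, -0.637, 0.223] pointing down, gripper open.
Joint ranges: [-2.96, 2.96], [-0.34, 2.1], [-1.41, 1.46], [0.24, 2.44], [-1.37, 4.51], [0.17, 1.92], [-2.96, 2.96]. Speed limits (rad/s): [2.39, 2.39, 3.14, 3.14, 3.14, 3.14, 3.14].

## Interface

Orientations are given as a rotation vector (axis times angle).
In Python, from bench import readout, eyes, ticket, find_in, outline_of, pinpoint gives the robot as it stands.
- The arm moves only by the tool carry_out, never from a script. Its argument "plan" is a list of rows, each an object with "delta_rot": the turn, a rotation vector about the world's x, y, z in degrees, a list of three; "translation": the shift along the world's x, y, z in mm, a list of three; "grip": the closure, from 0 (fully open) to 1 (shut). A call has 1 to 5 rows; each row shifts and turns the commanded pose from where the row before left it; what a row does not reach is not made up. A row lasts 1/8 s, in which the tool goes at most 62.5 mm and 10.7 degrees, less where a joint would pass 70% of its speed; a pose out of reach is approached as far as the arm can. A call with a gripper value outside its range is refused whole. The fingers move at their own pace and stop on an object; "force" is the grip in N (left out, the last holds). Time passes only in rows, so rows that do not move let the fingers close. It gives the time, the measured TCP pose, the force and the opening at its end, in the units of the state.
- readout.observe(): the state, without advancing time (a new reading comes with each control period).
- eyes.grab_frame(name): name is "scene" or "top" or "wrist"; returns (picture, depth): 384x512x3 uint8, blue, green, red; 384x512 float32, m along the optical axis (not along the pixel's ray), 0 where there is no reading.
- eyes.camera_info(name): a dict with "fx", "fy", "cx", "cy" (pixels), "R" (3x3) and "t" (3): a world point X has camera coordinates R X + t. Camera axes: x right, y down, z forward; pixel columns grow to the right and rows downward; lengths in m; the calibration is good to about 2 mm. The wrist camera is an equidistant fisheye: a pixel r from the principal point sees the ray r / f radians off the axis. A picture is of the moment at which its call begins: read the wrist's pose just before it. camera_info takes no time and is no camera call; for the wrist camera it gives the pose at the moment of the call.
- ticket.sign_off(): hands the job in, once; it reports no verdict.
Trained networks look in the newest picture that a camera, given by its name, has taken for a name from the list of things; names that differ only in an ending like _2 or _b are one class to them, and where a whole thing is asked for, a point or a joint stands for the part that bears it (a point fixed in the world has none). Each returns a list of dicts, best first, with "p" (0 to 1); they miss things now and then, are a little off and sometimes report something else, mostly with a low value. They report only what shows in the picture. A call takes as long as a camera call. They do not tell look-alikes from the thing itself.
- find_in(camera, thing): "pixel" ([column, row] in pixels, amid what is visible of it).
- outline_of(camera, thing): "region" (384x512 bool, what is visible of it) and "pixel" ([column, row] in pixels, amid what is visible of it).
- pinpoint(camera, thing): "pixel" ([column, row] in pixels: a listed point, or the origin of a listed thing).
The state is a dict: "time_s": time; "joint_positions": joint angles; "joint_vel": joint speeds; "joint_torque": joint torques, N m; "eef_pos": TCP position; "orientation": TCP orientation; "contact_force": force on the tool from outside, world axes, zero at the start; "ft_torque": the same for the moment, N m; "finger_gap": finger opening in m.
Only numpy, scipy, OpenCV 4.12 (cv2) and the standard library are available. Lean on these libraries where they do the work, as an engineer would, in place of code of your own. Each camera call takes 0.05 s, during which the arm holds its last target.

## Task

Push the white probe-holder plate along the grey stand, hole end first, until 45 mm of it sticks out past the stand's edge, so that a probe can be hung through the hole: the red line across the plate must then lie right over the edge and parallel to it. Only push or drag it with the fingers, never lift it off the stand, and leave all the other things where they stand. Finish with the plate lying flat and still and the fingers clear of it.

Things in the scene. Friction and masses are not known exactly. Their poses are not given: they have to be found in the camera images.
- stand: Low grey plastic stand, fixed to the table, 260 mm (its x) by 320 mm (its y), flat top 50 mm above the table; it stands at a different place and yaw each time. Origin: centre of its footprint, on the table. Its +x points to the edge over which the plate must go, the one the plate's hole end looks to (roughly away from the robot); that edge is at x = +130 mm, straight and parallel to its y.
- stand_edge (a point): Middle of the stand's edge over which the plate must go, at top height (50 mm above the table); same axes as the stand.
- plate: Flat white plastic plate, 150 mm (its x) by 100 mm (its y), 8 mm thick, about 0.17 kg (varies), lying loose on the stand, its top 58 mm above the table. Origin: centre of its underside. Its +x points to its hole end (a 26 mm through hole, centre at x = +53 mm). The end to push from is the plain straight one at x = -75 mm. At the start all of it is on the stand, turned by up to 15 degrees from the stand's x. It slides with plain friction (a few newtons at most).
- plate_line (a point): Middle of the 5 mm wide red line that runs across the top of the plate along its y, 45 mm from the hole end (plate x = +30 mm); same axes as the plate.
- dropper: White dropper bottle with blue cap, 32 mm across, 55 mm tall, standing on the stand near its +y side (about 137 mm from the stand's middle line). Origin: centre of its underside. Leave it.
- vial: Small green glass jar with black lid, 28 mm across, 45 mm tall, standing on the stand near its -y side. Origin: centre of its underside. Leave it.
- beaker: Open glass cup, 66 mm across, 70 mm tall, on the table beside the stand's +y side. Origin: centre of its underside. Leave it.
- union: Red pipe ring, 60 mm across, 30 mm tall, on the table beside the stand's -y side. Origin: centre of its underside. Leave it.
- additive: Orange bottle, 68 mm across, 130 mm tall, on the table to the left. Origin: centre of its underside. Leave it.
- figurine: Small red toy figure, 48 mm across, about 80 mm tall, on the table to the right. Origin: centre of its underside. Leave it.
Things that resemble listed ones, but are neither listed nor needed, are in the scene too. Several things have the shape of the plate; the one meant has the colours described above.

How it is judged:
By the outcome, as a careful person would: the job done as asked, in the order asked, and still so for the second after the job is handed in, with the robot touching nothing.
It also fails if it takes over 51 s, if anything falls off the work surface, if the arm or the gripper's body presses on something with over 40 N, if the wrist force passes 120 N, or if a joint passes its speed limit or range.

## Working session

There is one attempt and no reset: what is moved stays moved. The work goes in short steps, Python scripts to look and compute and a tool call to move; the robot and the scene stay as the last step left them, time stands still between calls to the robot, and variables do not carry over. Pictures are saved under pics/ and viewed, and the job is handed in when it is done.

Besides the shell and the picture viewer there is one more tool, called after "Call:" in YAML: its name, and indented under it one key for each argument. carry_out: Moves the arm, as the interface text tells. Its arguments: {"type":"object","properties":{"plan":{"type":"array"},"force":{"type":"number"}},"required":["plan"]}

```bash
mkdir -p pics; ls
python3 - <<'E'
from bench import readout, eyes
import cv2
print(readout.observe())
for n in ["top","scene"]:
    im,d=eyes.grab_frame(n); cv2.imwrite(f"pics/{n}0.png",im)
    print(n,eyes.camera_info(n))
E
```

```text
pics
{'time_s': 0.0, 'joint_positions': array([ 1.12489545,  0.4777702 ,  0.02236034,  1.55644953, -0.01149756,
        1.10926717, -0.08310752]), 'joint_vel': array([-0.00130088, -0.00074877,  0.00047765,  0.00024927, -0.00028807,
       -0.00065941,  0.00220268]), 'joint_torque': array([-1.31307152e-03, -5.82863081e+01,  1.53425004e+00, -2.72609711e+01,
       -5.42870478e-02,  1.68751460e-02,  1.88695849e-04]), 'eef_pos': array([ 0.22347995, -0.63630187,  0.22170298]), 'orientation': array([-3.09520230e+00, -5.27804649e-01,  6.83803760e-04]), 'contact_force': array([-0.29679843, -0.94132282, -1.08788379]), 'ft_torque': array([-0.01641512, -0.05174542,  0.01573536]), 'finger_gap': 0.08774366788868504}
top {'fx': 462.4610994498378, 'fy': 462.4610994498378, 'cx': 249.55620102567224, 'cy': 188.16076470153996, 'R': array([[ 0.02311187, -0.99968649,  0.00963102],
       [-0.99337624, -0.02404849, -0.11236246],
       [ 0.11255884, -0.00697032, -0.99362061]]), 't': array([-0.0142567 ,  0.58729697,  1.37991732])}
scene {'fx': 475.2209957571691, 'fy': 475.2209957571691, 'cx': 250.75137096397242, 'cy': 188.2609240846761, 'R': array([[-0.36771643,  0.92985253, -0.01260558],
       [ 0.65980702,  0.25132492, -0.70815993],
       [-0.6553162 , -0.26871929, -0.70593953]]), 't': array([ 0.22117549, -0.33667801,  1.68244078])}
```

View pics/top0.png

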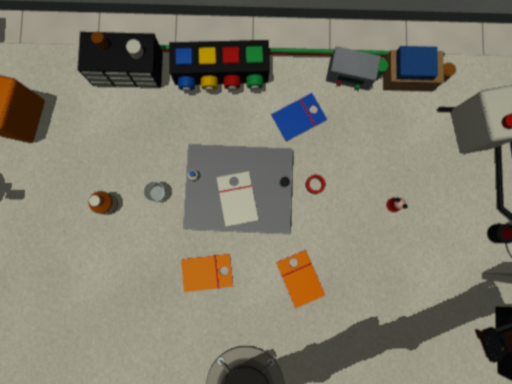

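View pics/scene0.png

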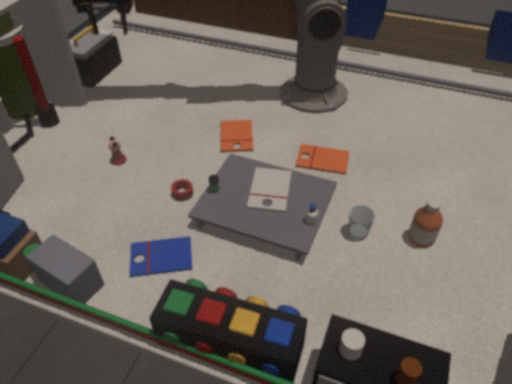

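```bash
cat > h.py <<'E'
import numpy as np, cv2
from bench import readout, eyes, ticket, find_in, outline_of, pinpoint
def ray(name,px,ci=None):
    c=ci or eyes.camera_info(name)
    px=np.atleast_2d(np.asarray(px,float))
    R=np.array(c['R']);t=np.array(c['t'])
    u=(px[:,0]-c['cx'])/c['fx'];v=(px[:,1]-c['cy'])/c['fy']
    if name=='wrist':
        r=np.hypot(u,v)+1e-12
        d=np.stack([np.sin(r)*u/r,np.sin(r)*v/r,np.cos(r)],1)
    else: d=np.stack([u,v,np.ones_like(u)],1)
    return -R.T@t, d@R
def onz(name,px,z,ci=None):
    o,d=ray(name,px,ci)
    return (o+d*((z-o[2])/d[:,2])[:,None])[:,:2]
def proj(name,X,ci=None):
    c=ci or eyes.camera_info(name)
    p=np.atleast_2d(X)@np.array(c['R']).T+np.array(c['t'])
    if name=='wrist':
        rho=np.hypot(p[:,0],p[:,1]);th=np.arctan2(rho,p[:,2]);k=th/(rho+1e-12)
        return np.stack([c['cx']+c['fx']*p[:,0]*k,c['cy']+c['fy']*p[:,1]*k],1)
    return np.stack([c['cx']+c['fx']*p[:,0]/p[:,2],c['cy']+c['fy']*p[:,1]/p[:,2]],1)
def rect(xy):
    # min-area rectangle in world mm
    (c,s,a)=cv2.minAreaRect((xy*1000).astype(np.float32)); return c,s,a
E
python3 - <<'E'
from h import *
for n in ["top","scene"]:
    eyes.grab_frame(n)
    for th,z in [("stand",.05),("plate",.058)]:
        o=outline_of(n,th)
        print(n,th,[(round(k['p'],2),[round(float(q)) for q in k['pixel']],int(k['region'].sum())) for k in o])
        k=next((k for k in o if th=="stand" or np.hypot(*(np.array(k['pixel'])-((238,198) if n=="top" else (270,190))))<15),None)
        if k is not None:
            cs,_=cv2.findContours(k['region'].astype('uint8'),0,cv2.CHAIN_APPROX_NONE)
            c=max(cs,key=len)[:,0,:]
            print(rect(onz(n,c,z)))
    for th,z in [("plate",.05),("plate_line",.058),("stand_edge",.05),("dropper",.05),("vial",.05)]:
        print(th,[(round(k['p'],2),k['pixel'],onz(n,k['pixel'],z).round(4)) for k in pinpoint(n,th)][:5])
E
```

```text
top stand [(0.66, [236, 184], 7274)]
((584.8795776367188, 34.20747375488281), (325.03656005859375, 263.27447509765625), 88.85072326660156)
top plate [(0.91, [300, 117], 1411), (0.81, [205, 273], 1555), (0.65, [302, 281], 1626), (0.63, [239, 198], 1581)]
((551.6754150390625, 37.003639221191406), (152.2232666015625, 99.7865982055664), 12.233288764953613)
plate [(0.9, [297.9, 118.2], array([[ 0.8056, -0.1438]])), (0.78, [237.1, 196.5], array([[0.5594, 0.0367]])), (0.7, [205.5, 270.0], array([[0.3389, 0.1244]]))]
plate_line [(0.87, [297.5, 270.7], array([[ 0.3435, -0.147 ]])), (0.76, [235.2, 190.1], array([[0.5778, 0.0427]])), (0.68, [304.7, 111.6], array([[ 0.8246, -0.1636]])), (0.64, [214.2, 272.5], array([[0.3328, 0.0979]]))]
stand_edge [(0.72, [242.5, 141.4], array([[0.7287, 0.0246]]))]
dropper [(0.59, [192.0, 175.2], array([[0.6208, 0.1747]])), (0.25, [108.2, 203.0], array([[0.5305, 0.4226]]))]
vial [(0.61, [282.2, 185.9], array([[ 0.5948, -0.0987]]))]
scene stand [(0.8, [260, 212], 7488)]
((602.8138427734375, 34.980377197265625), (325.4918212890625, 294.287353515625), 88.7160263061
[... 167 characters left out ...]
37.704307556152344), (153.97044372558594, 100.4205093383789), 12.681853294372559)
plate [(0.98, [323.6, 161.2], array([[0.3935, 0.1412]])), (0.88, [237.3, 136.2], array([[ 0.3758, -0.1323]])), (0.86, [270.9, 194.0], array([[0.5696, 0.0456]])), (0.65, [162.1, 259.1], array([[ 0.8616, -0.1201]]))]
plate_line [(0.97, [151.3, 252.1], array([[ 0.8576, -0.1499]])), (0.78, [266.3, 196.0], array([[0.5883, 0.0394]])), (0.77, [236.0, 137.9], array([[ 0.3938, -0.1287]])), (0.55, [311.6, 155.2], array([[0.3897, 0.1041]])), (0.51, [242.8, 233.1], array([[0.7268, 0.0295]]))]
stand_edge []
dropper [(0.58, [314.2, 222.4], array([[0.6246, 0.1806]]))]
vial [(0.74, [213.8, 186.9], array([[ 0.5993, -0.1075]]))]
```

Call:
carry_out:
  plan:
    - {"translation": [15, 43, 0], "delta_rot": [0, 0, -1], "grip": 0.3}
    - {"translation": [15, 43, 0], "delta_rot": [0, 0, -1], "grip": 0.3}
    - {"translation": [15, 43, 0], "delta_rot": [0, 0, -1], "grip": 0.3}
    - {"translation": [15, 43, 0], "delta_rot": [0, 0, -1], "grip": 0.3}
    - {"translation": [15, 43, 0], "delta_rot": [0, 0, -1], "grip": 0.3}

```text
time_s: 1.52
eef_pos: [0.2992, -0.4205, 0.2229]
orientation: [3.117, 0.392, 0.001]
contact_force: [0.7, 0.1, -0.2]
finger_gap: 0.0615
```

Call:
carry_out:
  plan:
    - {"translation": [15, 43, 0], "delta_rot": [0, 0, -1], "grip": 0.3}
    - {"translation": [15, 43, 0], "delta_rot": [0, 0, -1], "grip": 0.3}
    - {"translation": [15, 43, 0], "delta_rot": [0, 0, 0], "grip": 0.3}
    - {"translation": [15, 43, 0], "delta_rot": [0, 0, 0], "grip": 0.3}
    - {"translation": [15, 43, 0], "delta_rot": [0, 0, 0], "grip": 0.3}

```text
time_s: 2.15
eef_pos: [0.3742, -0.2056, 0.223]
orientation: [3.123, 0.338, 0.001]
contact_force: [0.7, -0.4, 0.5]
finger_gap: 0.0613
```

Call:
carry_out:
  plan:
    - {"translation": [15, 43, 0], "delta_rot": [0, 0, 0], "grip": 0.3}
    - {"translation": [15, 43, 0], "delta_rot": [0, 0, 0], "grip": 0.3}
    - {"translation": [15, 43, 0], "delta_rot": [0, 0, 0], "grip": 0.3}
    - {"translation": [10, 43, 0], "delta_rot": [0, 0, 0], "grip": 0.3}
    - {"translation": [0, 43, 0], "delta_rot": [0, 0, 0], "grip": 0.3}

```text
time_s: 2.78
eef_pos: [0.4294, 0.0097, 0.223]
orientation: [-3.123, -0.338, -0.002]
contact_force: [1.0, 0.0, 0.3]
finger_gap: 0.0615
```

Run:
```python
from h import *
s=readout.observe(); print(s['time_s'],s['eef_pos'],s['orientation'],s['joint_positions'].round(2),s['finger_gap'],s['contact_force'])
im,d=eyes.grab_frame("wrist"); cv2.imwrite("pics/w1.png",im); print(eyes.camera_info("wrist"))
```

```text
2.775 [0.42941161 0.00968522 0.22302059] [-3.12324650e+00 -3.38032262e-01 -1.91825179e-03] [ 0.27  0.1  -0.46  2.08  0.05  0.97 -1.57] 0.06152197840393575 [1.01015742 0.00244103 0.33060688]
{'fx': 297.3186396354542, 'fy': 297.3186396354542, 'cx': 252.56190656758938, 'cy': 196.22131216956376, 'R': array([[ 0.22082828, -0.97530942, -0.00253068],
       [-0.94037983, -0.21360636,  0.2646849 ],
       [-0.25869024, -0.05607011, -0.96433163]]), 't': array([-0.07941312,  0.37541733,  0.50446806])}
```

View pics/w1.png

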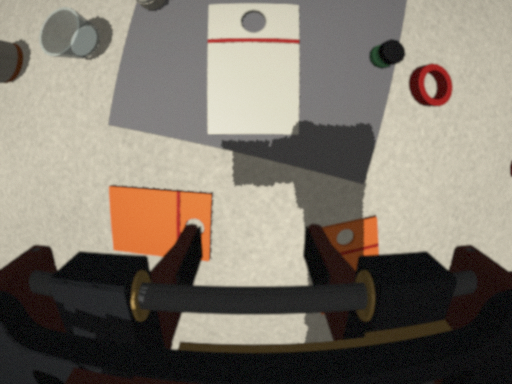

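```bash
cat >> h.py <<'E'
def measure(save=None, name="wrist"):
    ci=eyes.camera_info(name)
    im,d=eyes.grab_frame(name)
    if save: cv2.imwrite(f"pics/{save}.png",im)
    hsv=cv2.cvtColor(im,cv2.COLOR_BGR2HSV)
    return im,d,hsv,ci
def redline(im,ci,name,guess,z=.058):
    b,g,r=[im[...,i].astype(int) for i in range(3)]
    m=((r-(b+g)/2)>40).astype('uint8')
    n,l,st,ce=cv2.connectedComponentsWithStats(m)
    gp=proj(name,[guess[0],guess[1],z],ci)[0]
    k=min([i for i in range(1,n) if st[i,4]>15],key=lambda i:np.hypot(*(ce[i]-gp)))
    ys,xs=np.nonzero(l==k); w=onz(name,np.stack([xs,ys],1),z,ci)
    c=w.mean(0); v=np.linalg.svd(w-c)[2][0]; v*=np.sign(v[1])
    t=(w-c)@v
    return c, np.degrees(np.arctan2(-v[0],v[1])), t.max()-t.min()  # centre, yaw of normal, length
E
python3 - <<'E'
from h import *
im,d,hsv,ci=measure("w2")
c,y,L=redline(im,ci,"wrist",(.58,.043)); print("line",c,y,L)
# white mask
m=((hsv[...,1]<60)&(hsv[...,2]>170)).astype('uint8')
n,l,st,ce=cv2.connectedComponentsWithStats(m)
for i in range(1,n):
    if st[i,4]>500: print(st[i],ce[i])
o=outline_of("wrist","plate")
for k in o:
    cs,_=cv2.findContours(k['region'].astype('uint8'),0,cv2.CHAIN_APPROX_NONE); cc=max(cs,key=len)[:,0,:]
    print(k['p'],k['pixel'],rect(onz("wrist",cc,.058,ci)))
# stand near edge points: column scan of gradient, print world
g=cv2.cvtColor(im,cv2.COLOR_BGR2GRAY).astype(int)
P=[]
for x in range(120,205,4):
    col=g[110:175,x]; dd=col[4:]-col[:-4]; j=int(dd.argmax()); P.append((x,112+j))
P=np.array(P); w=onz("wrist",P,.05,ci); 
f=np.polyfit(w[:,1],w[:,0],1); print(f, np.std(w[:,0]-np.polyval(f,w[:,1])), "stand yaw",np.degrees(np.arctan(-f[0])))
print(P[:3],w[:3])
print("depth plate",[d[100,250],d[60,160]])
# depth check of heights
for px in [(250,100),(160,60),(100,170)]:
    o_,r=ray("wrist",px,ci); print(px,(o_+r*d[px[1],px[0]]/ (r@np.array(ci['R']).T)[:,2:3]))
for n_ in ["top","scene"]:
    im2,_=eyes.grab_frame(n_); print(n_,redline(im2,eyes.camera_info(n_),n_,(.58,.043)))
E
```

```text
line [0.58647277 0.0427944 ] 12.203715903588217 0.10017789552777984
[    0     0   309   286 41304] [118.97131028 161.80987314]
[  364     0   148   271 29742] [450.1254455  137.51129716]
[ 214    4   92   37 2652] [259.34615385  21.55580694]
[ 213   43   93   93 8252] [257.99915172  88.37021328]
[ 172  313  137   36 3719] [241.5318634  328.73971498]
0.68 [359.3, 235.7] ((379.3148193359375, -127.34417724609375), (66.00257110595703, 75.77275085449219), 24.72246742248535)
0.63 [157.0, 217.4] ((354.6279296875, 112.4913101196289), (90.01383972167969, 132.13665771484375), 7.916317939758301)
0.61 [257.4, 72.6] ((556.5131225585938, 36.44003677368164), (151.6175079345703, 102.48397827148438), 12.296667098999023)
[0.02051746 0.45729897] 0.0004229358485048932 stand yaw -1.175399202183643
[[120 126]
 [124 127]
 [128 127]] [[0.46078018 0.18619357]
 [0.46043964 0.18058291]
 [0.46129574 0.17524679]]
depth plate [np.float32(0.31210136), np.float32(0.3062141)]
(250, 100) [[0.51816661 0.03860591 0.05823455]]
(160, 60) [[0.54566856 0.15113814 0.05041886]]
(100, 170) [[0.38692166 0.23258783 0.0006263 ]]
top (array([0.58222173, 0.04427757]), np.float64(12.450190411663744), np.float64(0.09764876807929755))
scene (array([0.39016335, 0.1378491 ]), np.float64(7.311510548791186), np.float64(0.14496181374651557))
```

Call:
carry_out:
  plan:
    - {"translation": [12, 2, -50], "delta_rot": [0, 0, 0], "grip": 0.3}
    - {"translation": [12, 2, -50], "delta_rot": [0, 0, 0], "grip": 0.3}
    - {"translation": [12, 3, -46], "delta_rot": [0, 0, 0], "grip": 0.3}
    - {"translation": [0, 0, 0], "delta_rot": [0, 0, 0], "grip": 0.3}

```text
time_s: 3.52
eef_pos: [0.4626, 0.0136, 0.0741]
orientation: [-3.123, -0.335, 0.011]
contact_force: [-1.1, 0.4, 0.5]
finger_gap: 0.0611
```

Run:
```python
from h import *
s=readout.observe(); print(s['time_s'],s['eef_pos'],s['orientation'],s['finger_gap'],s['contact_force'])
im,d,hsv,ci=measure("w3")
print(redline(im,ci,"wrist",(.586,.043)))
```

```text
3.525 [0.46262466 0.013626   0.07405775] [-3.12332314 -0.33523731  0.01073263] 0.06113683941762809 [-1.11171062  0.37337997  0.52822216]
(array([0.58640774, 0.04293045]), np.float64(12.177036039061056), np.float64(0.10137735827109648))
```

View pics/w3.png

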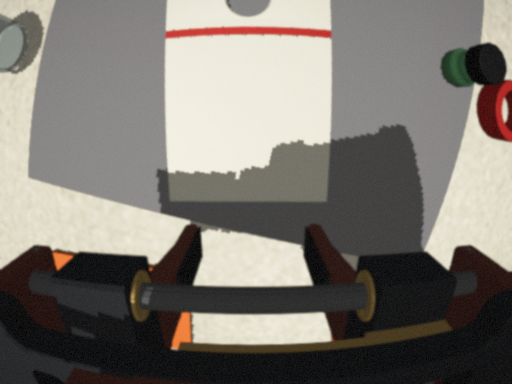

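Call:
carry_out:
  plan:
    - {"translation": [0, 1, -12], "delta_rot": [0, 0, 0], "grip": 0.3}
    - {"translation": [0, 0, -8], "delta_rot": [0, 0, 0], "grip": 0.3}
    - {"translation": [0, 0, 0], "delta_rot": [0, 0, 0], "grip": 0.3}

```text
time_s: 3.95
eef_pos: [0.4646, 0.0159, 0.0569]
orientation: [3.123, 0.338, 0.0]
contact_force: [0.5, -0.4, 0.8]
finger_gap: 0.0614
```

Run:
```python
from h import *
s=readout.observe(); print(s['time_s'],s['eef_pos'],s['orientation'],s['finger_gap'],s['contact_force'])
im,d,hsv,ci=measure("w4")
```

```text
3.95 [0.46456428 0.01593195 0.05690519] [3.12299292e+00 3.37921155e-01 3.99655024e-04] 0.061448445946411016 [ 0.47302016 -0.35768841  0.81199268]
```

View pics/w4.png

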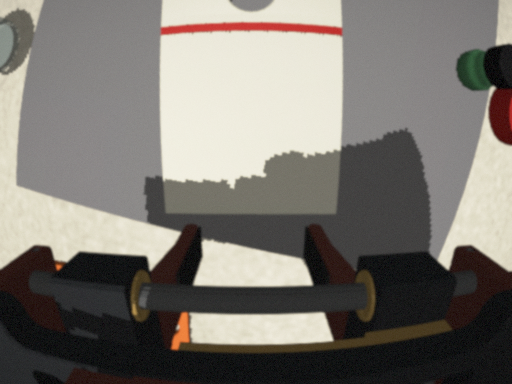

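Call:
carry_out:
  plan:
    - {"translation": [0, 0, -3], "delta_rot": [0, 0, 0], "grip": 0.3}
    - {"translation": [4, 1, 0], "delta_rot": [0, 0, 0], "grip": 0.3}
    - {"translation": [4, 1, 0], "delta_rot": [0, 0, 0], "grip": 0.3}
    - {"translation": [4, 1, 0], "delta_rot": [0, 0, 0], "grip": 0.3}
    - {"translation": [4, 1, 0], "delta_rot": [0, 0, 0], "grip": 0.3}

```text
time_s: 4.62
eef_pos: [0.4807, 0.0201, 0.0536]
orientation: [3.123, 0.338, -0.001]
contact_force: [-2.4, -1.0, 1.6]
finger_gap: 0.0615
```

Run:
```python
from h import *
s=readout.observe(); print(s['time_s'],s['eef_pos'],s['orientation'],s['finger_gap'],s['contact_force'])
im,d,hsv,ci=measure("w5")
print(redline(im,ci,"wrist",(.586,.043)))
```

```text
4.625 [0.4807196  0.02012747 0.05360429] [ 3.12322054e+00  3.38014382e-01 -9.23979070e-04] 0.06154717084977299 [-2.43544391 -0.96169736  1.56688089]
(array([0.59563308, 0.04596439]), np.float64(12.383425637697036), np.float64(0.10150962864176871))
```

View pics/w5.png

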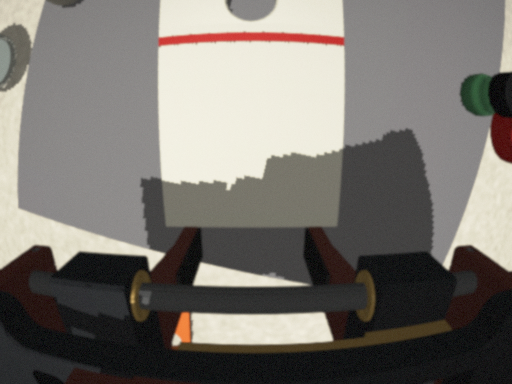

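Call:
carry_out:
  plan:
    - {"translation": [6, 1.2, 0], "delta_rot": [0, 0, -1], "grip": 0.3}
    - {"translation": [6, 1.1, 0], "delta_rot": [0, 0, -1], "grip": 0.3}
    - {"translation": [6, 1, 0], "delta_rot": [0, 0, -1], "grip": 0.3}
    - {"translation": [6, 0.9, 0], "delta_rot": [0, 0, -1], "grip": 0.3}
    - {"translation": [6, 0.8, 0], "delta_rot": [0, 0, -1], "grip": 0.3}

```text
time_s: 5.3
eef_pos: [0.5111, 0.0253, 0.0536]
orientation: [-3.135, -0.2, 0.0]
contact_force: [-1.3, 1.0, 0.3]
finger_gap: 0.0613
```

Call:
carry_out:
  plan:
    - {"translation": [6, 0.7, 0], "delta_rot": [0, 0, -1], "grip": 0.3}
    - {"translation": [6, 0.6, 0], "delta_rot": [0, 0, -1], "grip": 0.3}
    - {"translation": [6, 0.5, 0], "delta_rot": [0, 0, -1], "grip": 0.3}
    - {"translation": [6, 0.4, 0], "delta_rot": [0, 0, -1], "grip": 0.3}
    - {"translation": [6, 0.2, 0], "delta_rot": [0, 0, -1], "grip": 0.3}

```text
time_s: 5.92
eef_pos: [0.5411, 0.0276, 0.0537]
orientation: [3.141, 0.063, 0.0]
contact_force: [-1.6, 1.0, -0.7]
finger_gap: 0.0612
```

Run:
```python
from h import *
s=readout.observe(); print(s['time_s'],s['eef_pos'],s['orientation'],s['finger_gap'],s['contact_force'])
im,d,hsv,ci=measure("w6")
print(redline(im,ci,"wrist",(.655,.053)))
```

```text
5.925 [0.54110992 0.02758143 0.05367709] [3.14096404e+00 6.27858286e-02 6.05493407e-05] 0.06122011813411623 [-1.58096157  0.97990693 -0.66021092]
(array([0.65882538, 0.03331657]), np.float64(2.3030292028214796), np.float64(0.10105070912319811))
```

View pics/w6.png

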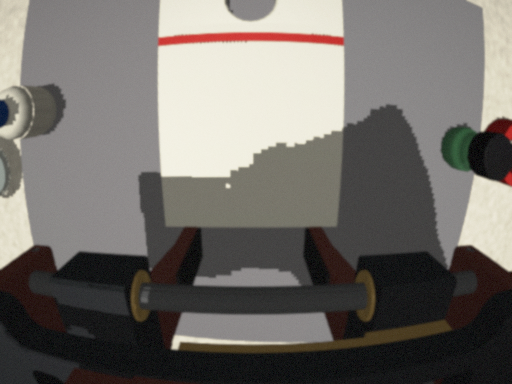

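Call:
carry_out:
  plan:
    - {"translation": [6, 0.2, 0], "delta_rot": [0, 0, -1], "grip": 0.3}
    - {"translation": [6, 0.1, 0], "delta_rot": [0, 0, -1], "grip": 0.3}
    - {"translation": [6, 0, 0], "delta_rot": [0, 0, -1], "grip": 0.3}
    - {"translation": [6, -0.1, 0], "delta_rot": [0, 0, -0.5], "grip": 0.3}
    - {"translation": [6, -0.1, 0], "delta_rot": [0, 0, 0], "grip": 0.3}

```text
time_s: 6.6
eef_pos: [0.571, 0.0275, 0.0536]
orientation: [3.141, -0.032, -0.0]
contact_force: [-1.4, -0.5, 0.2]
finger_gap: 0.0617
```

Call:
carry_out:
  plan:
    - {"translation": [6, -0.1, 0], "delta_rot": [0, 0, 0], "grip": 0.3}
    - {"translation": [4, -0.1, 0], "delta_rot": [0, 0, 0], "grip": 0.3}
    - {"translation": [2, 0, 0], "delta_rot": [0, 0, 0], "grip": 0.3}
    - {"translation": [0, 0, 0], "delta_rot": [0, 0, 0], "grip": 0.3}

```text
time_s: 7.1
eef_pos: [0.583, 0.0275, 0.0537]
orientation: [-3.141, 0.031, -0.001]
contact_force: [-0.4, 0.1, 0.0]
finger_gap: 0.0615
```

Run:
```python
from h import *
s=readout.observe(); print(s['time_s'],s['eef_pos'],s['orientation'],s['finger_gap'],s['contact_force'])
im,d,hsv,ci=measure("w7")
print(redline(im,ci,"wrist",(.7,.032)))
im,d,hsv,ci=measure("t7","top")
print(redline(im,ci,"top",(.7,.032)))
cv2.imwrite("pics/t7c.png",cv2.resize(im[90:250,160:320],None,fx=3.7,fy=3.7,interpolation=cv2.INTER_CUBIC))
```

```text
7.1 [0.58304086 0.02745381 0.053705  ] [-3.14133706e+00  3.14626749e-02 -9.22030991e-04] 0.06145320547144093 [-0.38699133  0.12469086  0.0013019 ]
(array([0.70090835, 0.02615538]), np.float64(-1.1381587606560226), np.float64(0.10112161784658445))
(array([0.69751425, 0.04807272]), np.float64(-2.0856400623479403), np.float64(0.0515673799137039))
```

View pics/w7.png

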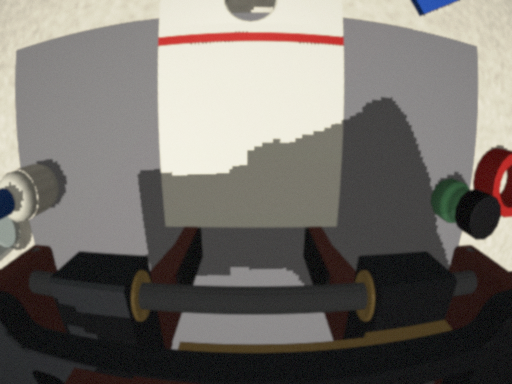

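View pics/t7c.png

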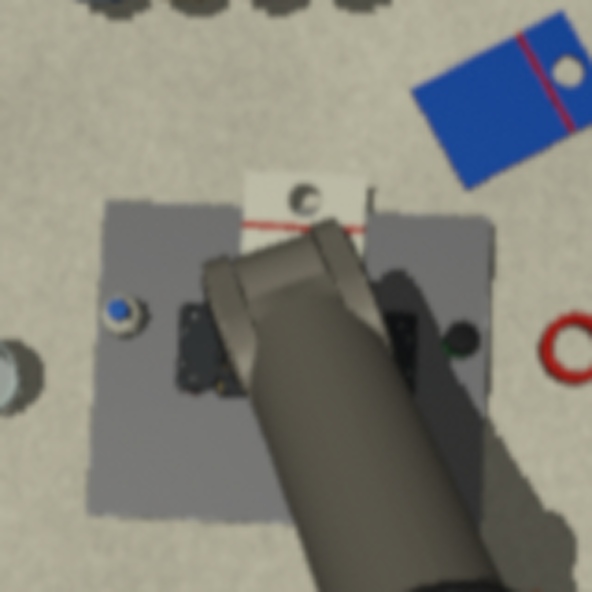

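Now measure the far edge in the wrist view, at both sides of the plate, relative to the line.

```bash
cat >> h.py <<'E'
def faredge(im,ci,x0s=((-.12,-.06),(.06,.12)),guess=.718,cy=.027,zs=.05,slope=.0205):
    # sample grayscale along world x at many y offsets, find dark->bright step
    g=cv2.GaussianBlur(cv2.cvtColor(im,cv2.COLOR_BGR2GRAY),(3,3),0).astype(np.float32)
    pts=[]
    for a,b in x0s:
        for y in np.linspace(a,b,25):
            xs=np.arange(guess-.02,guess+.02,.0005)+slope*y
            p=proj("wrist",np.stack([xs,np.full_like(xs,cy+y),np.full_like(xs,zs)],1),ci).astype(np.float32)
            v=cv2.remap(g,p[:,:1],p[:,1:],cv2.INTER_LINEAR)[:,0]
            v=np.convolve(v,np.ones(3)/3,'same'); dd=v[6:]-v[:-6]; dd=dd[2:-2]
            j=int(dd.argmax()); 
            if dd[j]>15: pts.append((xs[j+5],cy+y))
    pts=np.array(pts)
    f=np.polyfit(pts[:,1],pts[:,0],1)
    for _ in range(3):
        r=pts[:,0]-np.polyval(f,pts[:,1]); k=abs(r)<max(2*r.std(),.0005); f=np.polyfit(pts[k,1],pts[k,0],1)
    return f,len(pts),k.sum(),r[k].std(),np.degrees(np.arctan(-f[0]))
def gap(im,ci,guess):
    c,y,L=redline(im,ci,"wrist",guess); e=faredge(im,ci,cy=c[1])
    ex=np.polyval(e[0],c[1]); return "line",c.round(4),round(y,2),"edge x",round(ex,4),"yaw",round(e[4],2),e[1:4],"gap mm",round((ex-c[0])*1000*np.cos(np.radians(e[4])),2)
E
python3 - <<'E'
from h import *
im,d,hsv,ci=measure()
print(gap(im,ci,(.7,.027)))
for side in (((-.12,-.06),),((.06,.12),)): print(faredge(im,ci,x0s=side))
g=cv2.cvtColor(im,cv2.COLOR_BGR2GRAY).astype(int)
for x in (100,400): print(x,g[15:50,x])
E
```

```text
('line', array([0.7009, 0.0262]), np.float64(-1.14), 'edge x', np.float64(0.7183), 'yaw', np.float64(-1.25), (50, np.int64(50), np.float64(0.00022053885989554742)), 'gap mm', np.float64(17.36))
(array([0.03096154, 0.71834558]), 25, np.int64(25), np.float64(0.00016380100497483861), np.float64(-1.7733989558154555))
(array([0.02511538, 0.7172665 ]), 25, np.int64(25), np.float64(0.00020851120611833533), np.float64(-1.4387030872446342))
100 [219 219 219 218 217 217 217 213 212 214 213 201 169 142 134 132 134 133
 133 133 135 133 133 134 133 133 136 136 134 136 134 137 132 135 134]
400 [215 218 217 219 220 220 220 219 219 217 213 193 160 136 130 131 133 134
 133 133 135 131 134 135 134 130 133 135 132 133 133 132 133 134 134]
```

Call:
carry_out:
  plan:
    - {"translation": [4, -0.1, 0], "delta_rot": [0, 0, 0], "grip": 0.3}
    - {"translation": [5, -0.1, 0], "delta_rot": [0, 0, 0], "grip": 0.3}
    - {"translation": [3, -0.1, 0], "delta_rot": [0, 0, 0], "grip": 0.3}
    - {"translation": [2, 0, 0], "delta_rot": [0, 0, 0], "grip": 0.3}
    - {"translation": [0, 0, 0], "delta_rot": [0, 0, 0], "grip": 0.3}

```text
time_s: 7.88
eef_pos: [0.5971, 0.0271, 0.0536]
orientation: [-3.141, 0.032, -0.001]
contact_force: [-0.5, 0.8, -0.3]
finger_gap: 0.0618
```

Run:
```python
from h import *
s=readout.observe(); print(s['time_s'],s['eef_pos'],s['orientation'],s['contact_force'])
for i in range(2):
  im,d,hsv,ci=measure("w8%d"%i)
  print(gap(im,ci,(.715,.027)))
```

```text
7.875 [0.59708259 0.02711611 0.05363243] [-3.14133132e+00  3.15449986e-02 -8.75627604e-04] [-0.54498532  0.75495636 -0.29392774]
('line', array([0.715 , 0.0258]), np.float64(-1.14), 'edge x', np.float64(0.7181), 'yaw', np.float64(-1.14), (50, np.int64(50), np.float64(0.00015156135951264747)), 'gap mm', np.float64(3.11))
('line', array([0.715 , 0.0259]), np.float64(-1.13), 'edge x', np.float64(0.718), 'yaw', np.float64(-1.15), (50, np.int64(50), np.float64(0.00014249681135481402)), 'gap mm', np.float64(3.1))
```

Call:
carry_out:
  plan:
    - {"translation": [1.5, 0, 0], "delta_rot": [0, 0, 0], "grip": 0.3}
    - {"translation": [1, 0, 0], "delta_rot": [0, 0, 0], "grip": 0.3}
    - {"translation": [0.5, 0, 0], "delta_rot": [0, 0, 0], "grip": 0.3}
    - {"translation": [0, 0, 0], "delta_rot": [0, 0, 0], "grip": 0.3}

```text
time_s: 8.48
eef_pos: [0.5997, 0.0271, 0.0536]
orientation: [3.141, -0.031, -0.0]
contact_force: [-1.1, 0.7, 2.3]
finger_gap: 0.0614
```

Run:
```python
from h import *
s=readout.observe(); print(s['time_s'],s['eef_pos'],s['orientation'],s['contact_force'])
for i in range(2):
  im,d,hsv,ci=measure("w9%d"%i)
  print(gap(im,ci,(.718,.027)))
```

```text
8.475 [0.59969893 0.0271368  0.05364398] [ 3.14142057e+00 -3.14163062e-02 -2.32261882e-05] [-1.07905755  0.68400122  2.30308487]
('line', array([0.7176, 0.0259]), np.float64(-1.14), 'edge x', np.float64(0.718), 'yaw', np.float64(-1.16), (50, np.int64(50), np.float64(9.533596691457312e-05)), 'gap mm', np.float64(0.46))
('line', array([0.7176, 0.0259]), np.float64(-1.14), 'edge x', np.float64(0.718), 'yaw', np.float64(-1.17), (50, np.int64(50), np.float64(1.2412670766236366e-16)), 'gap mm', np.float64(0.44))
```

View pics/w91.png

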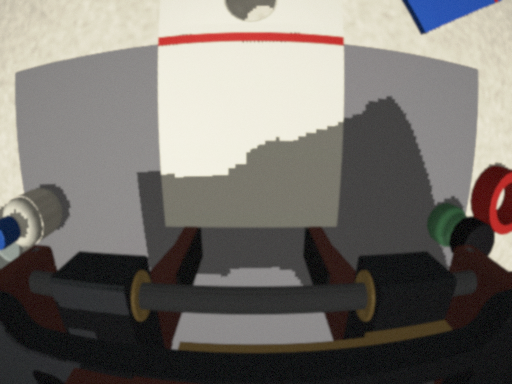

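Call:
carry_out:
  plan:
    - {"translation": [0.4, 0, 0], "delta_rot": [0, 0, 0], "grip": 0.3}
    - {"translation": [0, 0, 0], "delta_rot": [0, 0, 0], "grip": 0.3}
    - {"translation": [-8, 0, 0], "delta_rot": [0, 0, 0], "grip": 0.3}
    - {"translation": [-15, 0, 0], "delta_rot": [0, 0, 0], "grip": 0.3}
    - {"translation": [0, 0, 25], "delta_rot": [0, 0, 0], "grip": 0.3}

```text
time_s: 9.2
eef_pos: [0.5735, 0.0268, 0.0771]
orientation: [3.141, -0.031, -0.008]
contact_force: [0.3, -0.3, 0.2]
finger_gap: 0.0614
```

Call:
carry_out:
  plan:
    - {"translation": [0, 0, 50], "delta_rot": [0, 0, 0], "grip": 0.3}
    - {"translation": [0, 0, 50], "delta_rot": [0, 0, 0], "grip": 0.3}
    - {"translation": [0, 0, 40], "delta_rot": [0, 0, 0], "grip": 0.3}
    - {"translation": [0, 0, 0], "delta_rot": [0, 0, 0], "grip": 0.3}

```text
time_s: 9.7
eef_pos: [0.5784, 0.0275, 0.2221]
orientation: [-3.141, 0.032, -0.011]
contact_force: [1.3, -0.4, -1.0]
finger_gap: 0.0614
```

Run:
```python
from h import *
s=readout.observe(); print(s['time_s'],s['eef_pos'],s['contact_force'])
im,d,hsv,ci=measure("w10")
print(gap(im,ci,(.718,.027)))
im,d,hsv,ci=measure("s10","scene")
cv2.imwrite("pics/s10c.png",cv2.resize(im[130:290,150:370],None,fx=3.6,fy=3.6,interpolation=cv2.INTER_CUBIC))
```

```text
9.7 [0.57840545 0.02748247 0.22209228] [ 1.31074265 -0.44493612 -0.98497921]
('line', array([0.7182, 0.0261]), np.float64(-1.18), 'edge x', np.float64(0.7182), 'yaw', np.float64(-1.3), (50, np.int64(49), np.float64(0.00014646303151063213)), 'gap mm', np.float64(0.06))
```

View pics/w10.png

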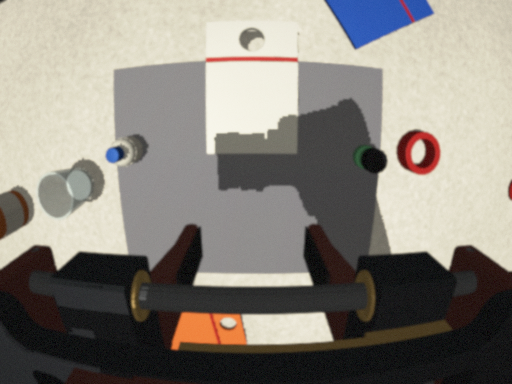

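View pics/s10c.png

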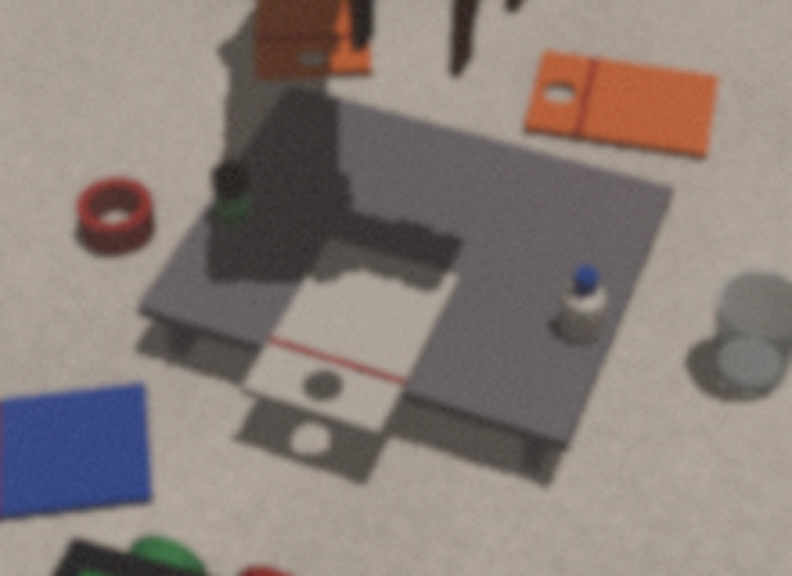

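Run:
```python
from bench import ticket
print(ticket.sign_off())
```

```text
the job is handed in; nothing more can be done
None
```

I pushed the white plate from its plain end with two fingers, straightening it by about 13°, until the red line lay over the stand's edge. I then backed the fingers off and lifted them clear, and handed the job in at about 9.8 s of the 51 s limit.

- **Line over the edge:** after the retreat the wrist camera put the line 0.06 mm short of the edge. Before the last 0.4 mm push, the low view had it 0.45 mm short, so the two agree.
- **Parallel:** the plate is turned −1.18° and the edge measured between −1.15° and −1.3°, so they are parallel to within about 0.1°.
- **Flat and still:** the scene picture shows the plate flat on the stand with its hole end over the edge and the fingers clear. I did not take a second picture to check that it stayed still.
- **Other things:** the dropper, vial, beaker and ring stand where they were in the last pictures. The arm never went near the bottle or the figurine. The force readings taken between moves stayed below about 3 N.

**Checks that failed or disagreed:**
- At the start, the scene camera placed the plate about 10 mm further along x than the top camera did, so I relied on the wrist camera.
- The top camera could not confirm the line, because the arm hid part of it. The scene camera's line reading at the start had landed on a look-alike plate. The final sub-millimetre figure therefore rests on the wrist camera alone, whose calibration is good to about 2 mm.

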